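# Pack the measuring tools into the foam tray

### The job

Pack the carrying tray for the site visit: of the loose things on the desk pick out the four measuring tools (tape measure, laser distance meter, bar spirit level, round bubble level) and lay each one, the right way up, in the foam pocket cut to its shape, fully down on the pocket's floor. Set them in rather than letting them drop, and leave the stapler and the glue stick standing where they are.

Things in the scene. Friction and masses are not known exactly. Their poses are not given: they have to be found in the camera images.
- tape_measure: Tape measure, black with a yellow centre, standing on its narrow base. The solid case spans x -18 to +12 mm (thickness between the flat sides), y -29 to +41 mm (length), z 0 to 65 mm; so its middle is at x -3, y +6 mm. Clip, tape end and lock button make it look 41 x 82 x 72 mm. Origin on the underside, z up. Grasp from above along x. 0.26 kg.
- laser_meter: Laser distance meter, flat black box 110 x 45 x 28 mm lying on its back with a pale display and small grey and orange keys on top. Origin: centre of its underside; x along its length, z up. 0.14 kg.
- bar_level: Bar spirit level, aluminium bar 120 x 18 x 30 mm with black end caps and a green vial let into its top, standing on its 18 mm wide base. Origin: centre of its underside; x along its length, z up. 0.11 kg.
- round_level: Round bubble level, aluminium disc 50 mm in diameter and 24 mm high with a green bull's-eye on top (the metal wall is upright to 20 mm). Origin: centre of its underside, z up. 0.07 kg.
- foam_tape: Insert for the tape measure. Dark grey foam 145 x 99 x 26 mm, one of four in the fixed black tray; origin under the middle, x along it, z up; foam top 29 mm, tray rim 33 mm above the desk. Pocket with yellow floor: 94 (x) x 53 mm, 18 deep, floor 8 mm above the origin; the tape's length goes along x, either way round.
- foam_meter: Insert for the laser distance meter. Dark grey foam 145 x 99 x 26 mm, one of four in the fixed black tray; origin under the middle, x along it, z up; foam top 29 mm, tray rim 33 mm above the desk. Pocket with yellow floor: 122 (x) x 57 mm, 12 deep, floor 14 mm above the origin, 40 mm wide finger recesses at both sides; meter's length goes along x, either way round.
- foam_level: Insert for the bar level. Dark grey foam 145 x 99 x 26 mm, one of four in the fixed black tray; origin under the middle, x along it, z up; foam top 29 mm, tray rim 33 mm above the desk. Pocket with yellow floor: 132 (x) x 30 mm, 13 deep, floor 13 mm above the origin, 40 mm wide finger recesses at both sides; level's length goes along x, either way round.
- foam_round: Insert for the round level. Dark grey foam 145 x 99 x 26 mm, one of four in the fixed black tray; origin under the middle, x along it, z up; foam top 29 mm, tray rim 33 mm above the desk. Pocket with yellow floor: round, 62 mm in diameter, 9 deep, floor 17 mm above the origin.
- stapler: Black desk stapler 34 x 131 x 46 mm, loose, lying among the tools; not to be packed. Origin: centre of its underside; y along its length.
- glue_stick: Glue stick, loose, standing upright among the tools, 28 mm in diameter and 94 mm high; not to be packed. Origin: centre of its underside.
Things that resemble listed ones, but are neither listed nor needed, are in the scene too. What is shaped like the bar_level but yellow is not meant.

How it is judged (in metres and radians):
At the end, for the whole second after the job is handed in: Each measuring tool is released, at rest and upright (0.1 rad) on the floor of its own pocket (height within 3 mm), its length along the pocket (0.2 rad, either way round; round level any angle), its origin within 12 mm (tape measure 17 mm) of the middle of its insert (horizontal distance between tape_measure and foam_tape below 0.017 m and z of tape_measure in the frame of foam_tape between 0.005 and 0.011 m and angle between each of tape_measure, laser_meter, bar_level, round_level's own z axis and vertical below 0.1 rad and angle between the y axis of tape_measure and the x axis of foam_tape, either way round below 0.2 rad and linear speed of each of tape_measure, laser_meter, bar_level, round_level below 0.02 m/s and angular speed of each of tape_measure, laser_meter, bar_level, round_level below 0.2 rad/s and horizontal distance between laser_meter and foam_meter below 0.012 m and z of laser_meter in the frame of foam_meter between 0.011 and 0.017 m and angle between the x axis of laser_meter and the x axis of foam_meter, either way round below 0.2 rad and horizontal distance between bar_level and foam_level below 0.012 m and z of bar_level in the frame of foam_level between 0.01 and 0.016 m and angle between the x axis of bar_level and the x axis of foam_level, either way round below 0.2 rad and horizontal distance between round_level and foam_round below 0.012 m and z of round_level in the frame of foam_round between 0.014 and 0.02 m); the robot touches nothing.
It fails at once if a measuring tool is dropped: it moves faster than 0.8 m/s while the fingers do not hold it ((linear speed of tape_measure above 0.8 m/s and contact force between the fingers and tape_measure below 0.2 N) or (linear speed of laser_meter above 0.8 m/s and contact force between the fingers and laser_meter below 0.2 N) or (linear speed of bar_level above 0.8 m/s and contact force between the fingers and bar_level below 0.2 N) or (linear speed of round_level above 0.8 m/s and contact force between the fingers and round_level below 0.2 N)).
It fails at once if the stapler is pushed more than 25 mm or tipped over (distance of stapler from where it was at the start of the episode above 0.025 m or angle between stapler's own z axis and vertical above 0.4 rad).
It fails at once if the glue stick is pushed more than 25 mm or tipped over (distance of glue_stick from where it was at the start of the episode above 0.025 m or angle between glue_stick's own z axis and vertical above 0.4 rad).
It also fails if it takes over 115 s, if anything falls off the work surface, if the arm or the gripper's body presses on something with over 40 N, if the wrist force passes 120 N, or if a joint passes its speed limit or range.

### The arm

A 6-joint arm with a two-finger parallel gripper is mounted at the origin on the work surface; the furniture and walls round the work are solid. World frame = base frame: x ahead of the robot, y to its left, z up, the work surface at z = 0. Lengths are in m, angles in degrees, forces in N, time in s.
With the tool pointing down it reaches from about 0.4 to 0.825 m from the base axis. Payload 7 kg.
Tool frame: the origin (TCP) lies midway between the tips of the shut fingers; the grasp point (between the pads) lies 19 mm behind it; z points along the fingers, y is the line along which they close (so a half turn about z gives the same grasp; the last joint's range is limited). The gripper opens to 88 mm and grips with 3 to 60 N. Pads are 19 mm wide; open, the fingers measure 130 mm over their backs; the gripper's body (78 mm by 193 mm) begins 47 mm behind the grasp point.
Start: joints at [-47.378, 20.546, 0.682, 0, -70.136, -16.507], TCP at [0.297, -0.606, 0.195] pointing down, gripper open.
Joint ranges: [-176.03, 176.03], [-82.01, 121.73], [-58.28, 71.71], [-173.87, 95.51], [-174.79, -0.11], [-173.66, 173.66]. Speed limits (degrees/s): [136.94, 136.94, 172.46, 180, 180, 180].

### API

Orientations are given as a 3x3 rotation matrix whose columns are the frame's x, y, z axes.
In Python, from rig import robot gives the robot as it stands. Calls block until the motion is done:
- robot.goto(position, orientation): joint-space move of the TCP to a pose.
- robot.servo_line(position, ori=None, speed=0.15): straight line of the TCP; ori=None keeps the orientation; speed is the mean speed in m/s.
- robot.movej(angles): joint-space move.
- robot.move_gripper(opening): opening from 0.0 (shut) to 1.0 (fully open); the grip force is fixed at half the most; returns when the fingers have stopped.
- robot.dwell(seconds).
- robot.ik(position, orientation): joint angles nearest the present ones, or None.
- robot.grab_frame(name): name is "scene" or "top" or "wrist"; returns (picture, depth): 420x560x3 uint8, red, green, blue; 420x560 float32, m along the optical axis (not along the pixel's ray), 0 where there is no reading.
- robot.camera_info(name): a dict with "vfov" (degrees; the focal length in pixels is half the picture's height over the tangent of half this angle, whatever the lens; pixels are square), "cx", "cy" (the principal point, pixels), "k1" (the pictures are not rectified: a ray, as slopes to the right and down, at radius r is drawn at 1 + k1 r^2 times it, then the intrinsics apply), "view" (4x4, takes a point from world to camera coordinates); the wrist camera has in their place "T_tool_cam" (4x4, takes a point from camera to tool coordinates, whose origin is the TCP and whose axes are the flange's). Camera axes: x right, y down, z forward; pixel columns grow to the right and rows downward; lengths in m; the calibration is good to about 2 mm. A picture is of the moment at which its call begins: read the wrist's pose just before it. camera_info takes no time and is no camera call.
A pose or a line that the arm cannot do raises robot.Unreachable and nothing moves.
- robot.job_done(): hands the job in; it is judged then, once.
Readings, each from a call of its own:
- robot.read_t(): time.
- robot.read_qpos(): joint angles.
- robot.read_qvel(): joint speeds.
- robot.read_effort(): joint torques, N m.
- robot.read_position(): TCP position.
- robot.read_tcp_rot(): TCP orientation.
- robot.read_force(): force on the tool from outside, world axes, zero at the start.
- robot.read_ft_torque(): the same for the moment, N m.
- robot.read_grip_width(): opening from 0.0 (shut) to 1.0 (fully open).
- robot.read_finger_force(): force on a finger pad.
Only numpy, scipy, OpenCV 4.12 (cv2) and the standard library are available. Lean on these libraries where they do the work, as an engineer would, in place of code of your own. Each camera call takes 0.05 s, during which the arm holds its last target. There are 200 camera calls.

## Working session

There is one attempt and no reset: what is moved stays moved. The work goes in short steps, each a Python script; the robot and the scene stay as the last script left them, time stands still between calls to the robot, and variables do not carry over. Pictures are saved under pics/ and viewed, at most 14 in all, crops included, and the job is handed in when it is done.

```bash
ls; mkdir -p pics; python3 - <<'E'
from rig import robot
import cv2, numpy as np
for n in ("top","scene"):
    im,d=robot.grab_frame(n); np.savez(f"{n}0.npz",im=im,d=d)
    cv2.imwrite(f"pics/{n}0.png",cv2.resize(im[:,:,::-1],(800,600),interpolation=cv2.INTER_CUBIC))
    print(n,robot.camera_info(n))
print(robot.camera_info("wrist"),robot.read_t())
E
```

```text
pics
top {'vfov': 57.87800759663933, 'cx': 272.7769924365436, 'cy': 213.44325882870615, 'k1': -0.10745531466892269, 'view': array([[-0.0049864 , -0.99997861,  0.00423262,  0.08675842],
       [-0.98858711,  0.0042922 , -0.15058917,  0.51660862],
       [ 0.15056778, -0.00493521, -0.98858737,  0.90334409],
       [ 0.        ,  0.        ,  0.        ,  1.        ]])}
scene {'vfov': 57.93610882931666, 'cx': 275.20497269877757, 'cy': 208.32959313335326, 'k1': -0.03832640295782346, 'view': array([[-0.82649956, -0.5628337 ,  0.01080285,  0.4863625 ],
       [-0.35097075,  0.50019334, -0.79159722,  0.19900406],
       [ 0.44013408, -0.65804624, -0.61094774,  0.8359817 ],
       [ 0.        ,  0.        ,  0.        ,  1.        ]])}
{'vfov': 62.9616222392881, 'cx': 278.05355173523606, 'cy': 214.2069554967872, 'k1': -0.055927641713831945, 'T_tool_cam': array([[ 6.16681976e-05, -9.57410791e-01, -2.88729239e-01,
         7.83588497e-02],
       [ 9.99999568e-01,  3.26876890e-04, -8.70321593e-04,
        -9.41660533e-04],
       [ 9.27634201e-04, -2.88729060e-01,  9.57410397e-01,
        -1.90151351e-01],
       [ 0.00000000e+00,  0.00000000e+00,  0.00000000e+00,
         1.00000000e+00]])} 0.1
```

View pics/top0.png

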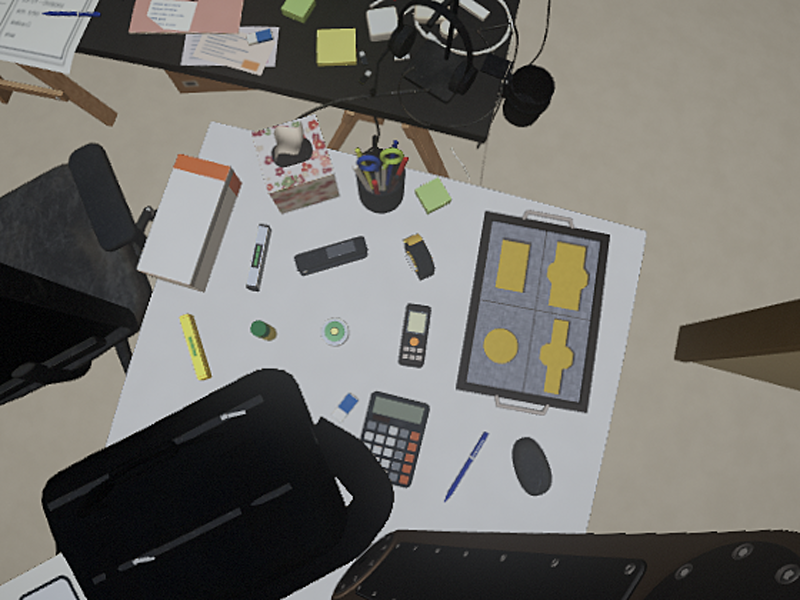

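View pics/scene0.png

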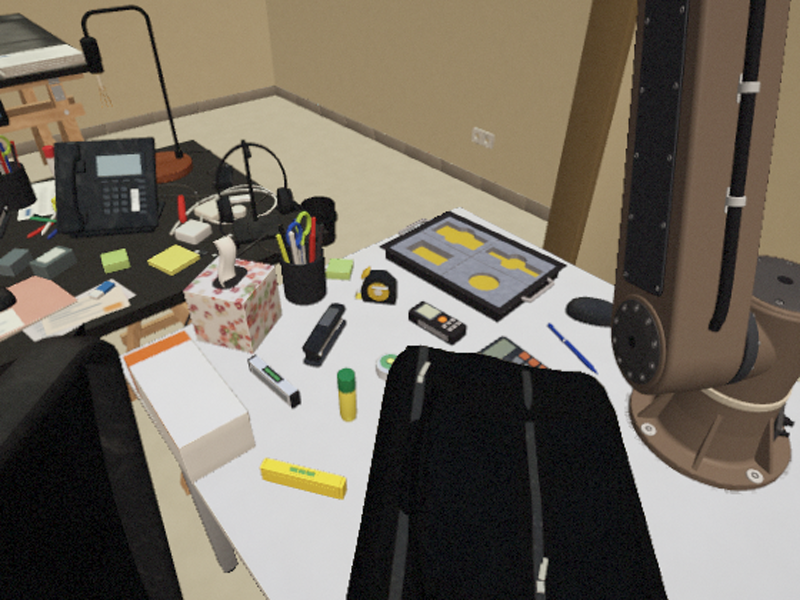

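The top view (800x600) shows: tape measure (418,257), stapler (332,255), aluminium bar level (258,257), yellow lookalike level (195,347), glue stick (262,328), round level (335,330), laser meter (413,335) and calculator (395,440). In the tray, the upper left pocket (512,265) is the tape's, upper right (567,277) the meter's, lower left (500,346) the round level's and lower right (557,356) the bar level's.

The scene view confirms that the bar level is silver (275,380), the laser meter has orange keys (437,320) and the yellow bar (303,477) is not wanted.

Next I'll write helpers and get a coarse localisation.

```bash
cat > h.py <<'E'
import numpy as np, cv2
from rig import robot
def cam(name, T=None):
    """K, k1, camera->world 4x4; T = tool pose 4x4 for the wrist."""
    c=robot.camera_info(name); f=210/np.tan(np.radians(c["vfov"]/2))
    M=np.linalg.inv(c["view"]) if "view" in c else T@c["T_tool_cam"]
    return dict(f=f,cx=c["cx"],cy=c["cy"],k1=c["k1"],M=M)
def tool():
    T=np.eye(4); T[:3,3]=robot.read_position(); T[:3,:3]=robot.read_tcp_rot(); return T
def rays(c,px):
    d=(np.atleast_2d(px).astype(float)-[c["cx"],c["cy"]])/c["f"]; u=d.copy()
    for _ in range(15): u=d/(1+c["k1"]*(u**2).sum(1,keepdims=True))
    w=np.c_[u,np.ones(len(u))]
    return c["M"][:3,3], w@c["M"][:3,:3].T      # origin, directions (depth-normalised)
def plane(c,px,z):
    o,d=rays(c,px); return o+d*((z-o[2])/d[:,2])[:,None]
def cloud(c,px,dep):
    o,d=rays(c,px); return o+d*np.asarray(dep)[:,None]
def meet(c1,p1,c2,p2):
    o1,d1=rays(c1,p1); o2,d2=rays(c2,p2); d1=d1[0]; d2=d2[0]
    A=np.c_[d1,-d2]; s=np.linalg.lstsq(A,o2-o1,rcond=None)[0]
    a=o1+s[0]*d1; b=o2+s[1]*d2; return (a+b)/2, np.linalg.norm(a-b)
def down(yaw):
    """tool pointing down, closing axis (y) at yaw degrees from world x."""
    a=np.radians(yaw); y=np.array([np.cos(a),np.sin(a),0]); z=np.array([0,0,-1.]); return np.c_[np.cross(y,z),y,z]
E
python3 - <<'E'
from h import *
z=np.load("top0.npz"); c=cam("top")
for n,p in dict(tape=(418,257),stap=(332,255),bar=(258,257),glue=(262,328),rnd=(335,330),meter=(413,335),pt=(512,265),pm=(567,277),pr=(500,346),pb=(557,356),cal=(395,440),pens=(380,190),bag=(290,380)).items():
    q=np.array(p)*.7; d=z["d"][int(q[1]),int(q[0])]
    P=cloud(c,q,[d])[0]; print(n,P.round(3),np.hypot(*P[:2]).round(3))
T=tool();print(T.round(3))
# gripper yaw
E
```

```text
tape [0.595 0.036 0.068] 0.596
stap [0.605 0.185 0.047] 0.632
bar [0.605 0.319 0.033] 0.684
glue [0.471 0.293 0.095] 0.555
rnd [0.475 0.181 0.022] 0.509
meter [0.465 0.044 0.029] 0.467
pt [ 0.595 -0.14   0.008] 0.611
pm [ 0.57  -0.237  0.02 ] 0.617
pr [ 0.446 -0.109  0.023] 0.459
pb [ 0.427 -0.213  0.016] 0.477
cal [0.285 0.076 0.024] 0.295
pens [0.738 0.101 0.01 ] 0.744
bag [0.387 0.241 0.117] 0.456
[[-0.898 -0.44  -0.001  0.297]
 [-0.44   0.898  0.001 -0.606]
 [ 0.     0.001 -1.     0.194]
 [ 0.     0.     0.     1.   ]]
```

```bash
python3 - <<'E'
from h import *
for i,p in enumerate([(0.46,-0.17,0.3),(0.47,0.08,0.3),(0.47,0.25,0.3)]):
    print(robot.ik(p,down(90)))
    robot.goto(p,down(90)); T=tool(); im,d=robot.grab_frame("wrist")
    np.savez(f"w{i}.npz",im=im,d=d,T=T); print(T[:3,3].round(4),robot.read_t())
    cv2.imwrite(f"pics/w{i}.png",cv2.resize(im[:,:,::-1],(800,600),interpolation=cv2.INTER_CUBIC))
E
```

```text
[  2.74058486  -0.31861396 -11.56934797   0.         -78.74926599
 -92.74058486]
[ 0.4599 -0.1704  0.2998] 1.8917
[  33.38186809   -1.7399475   -12.95690313    0.          -78.78304437
 -123.38186809]
[0.4701 0.0793 0.2999] 2.925
[  49.1270039     3.96774773   -7.10251524    0.          -78.92973703
 -139.1270039 ]
[0.4702 0.2497 0.2997] 3.6917
```

View pics/w0.png

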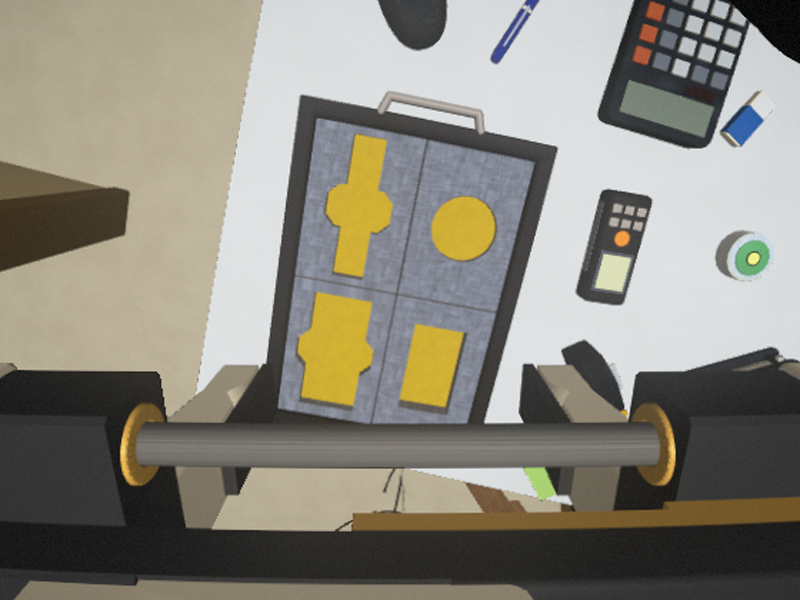

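View pics/w1.png

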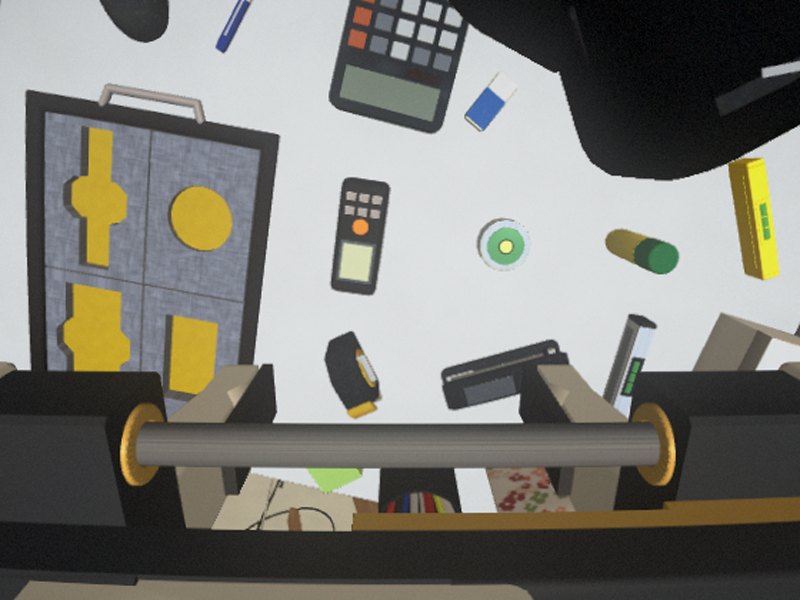

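View pics/w2.png

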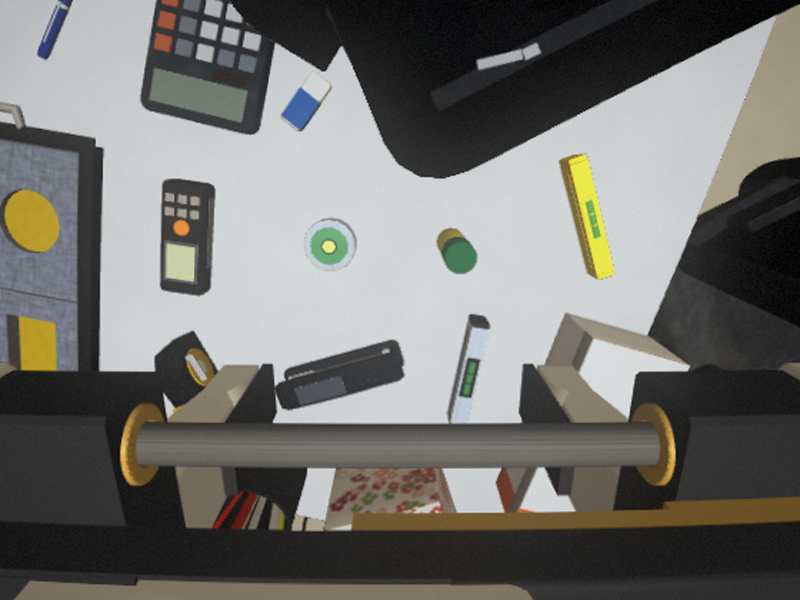

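Wrist views w0–w2 show the tray in full, with round pocket (464,228), level pocket (358,206), meter pocket (336,350) and tape pocket (432,366) in w0. In w1 they also show the meter (360,236), round level (504,245), tape (352,375), bar level (632,360) and stapler (505,375). The fingers hide the far row, so I'll take views from further out.

```bash
python3 - <<'E'
from h import *
for i,p in enumerate([(0.61,-0.14,0.27),(0.62,0.07,0.25),(0.62,0.25,0.25)],3):
    robot.goto(p,down(90)); robot.dwell(.2); T=tool(); im,d=robot.grab_frame("wrist")
    np.savez(f"w{i}.npz",im=im,d=d,T=T); print(T[:3,3].round(4),robot.read_t())
def L(i): z=np.load(f"w{i}.npz"); return z["im"],z["d"],cam("wrist",z["T"])
v,u=np.mgrid[0:420,0:560]; px=np.c_[u.ravel(),v.ravel()]
for i in (1,3,4,5):
    im,d,c=L(i); P=cloud(c,px,d.ravel()).reshape(420,560,3); 
    for n,(x,y,zt,r) in dict(tape=(.595,.036,.065,.05),bar=(.605,.319,.030,.08),rnd=(.475,.181,.022,.04),meter=(.465,.044,.028,.07)).items():
        m=(np.hypot(P[...,0]-x,P[...,1]-y)<r)&(abs(P[...,2]-zt)<.008)&(d>0)
        if m.sum()<50: continue
        q=P[m]; rc=cv2.minAreaRect((q[:,:2]*1000).astype(np.float32))
        print(i,n,m.sum(),"zmed",np.median(q[:,2]).round(4),np.round(rc[0],1),np.round(rc[1],1),round(rc[2],1))
    desk=P[(abs(P[...,2])<.01)&(d>0)]; print(" desk z",np.median(desk[:,2]).round(4))
a=np.load("w4.npz")["im"];b=np.load("w3.npz")["im"]
cv2.imwrite("pics/w34.png",cv2.resize(np.hstack([b,a])[:,:,::-1],(800,300)))
cv2.imwrite("pics/w4.png",cv2.resize(a[:,:,::-1],(800,600),interpolation=cv2.INTER_CUBIC))
E
```

```text
[ 0.6102 -0.1389  0.2703] 5.475
[0.6201 0.069  0.2502] 6.575
[0.6203 0.249  0.2503] 7.575
1 tape 778 zmed 0.0637 [608.4  35.1] [56.8 30. ] 24.3
1 bar 893 zmed 0.0296 [594.1 287. ] [ 91.1 104.9] 80.2
1 rnd 1025 zmed 0.0229 [472.7 181. ] [49.  48.7] 2.0
1 meter 2623 zmed 0.0282 [465.2  41.4] [ 45.8 110.3] 81.4
 desk z 0.0001
3 tape 1135 zmed 0.0633 [609.1  34.2] [56.7 30.7] 24.5
3 rnd 1338 zmed 0.0225 [472.5 181.3] [49.8 49.7] 82.9
3 meter 3626 zmed 0.0279 [465.5  39.9] [ 44.9 110.4] 81.3
 desk z 0.0
4 tape 1283 zmed 0.0637 [608.7  34.9] [57.4 30.1] 24.0
4 bar 1698 zmed 0.0296 [602.  285.9] [ 91.5 119.9] 80.4
4 rnd 1629 zmed 0.0228 [472.7 181.4] [49.1 49.4] 27.4
4 meter 3766 zmed 0.0283 [470.6  40.2] [ 46.6 100.1] 81.6
 desk z 0.0001
5 tape 1294 zmed 0.0638 [608.3  35.2] [56.9 30.9] 24.5
5 bar 1623 zmed 0.0301 [601.5 286. ] [ 90.2 120.7] 80.1
5 rnd 1615 zmed 0.0231 [472.6 182.3] [48.6 48.6] 12.6
5 meter 3723 zmed 0.0284 [469.   41.8] [ 45.6 103.6] 81.4
 desk z 0.0002
```

View pics/w4.png

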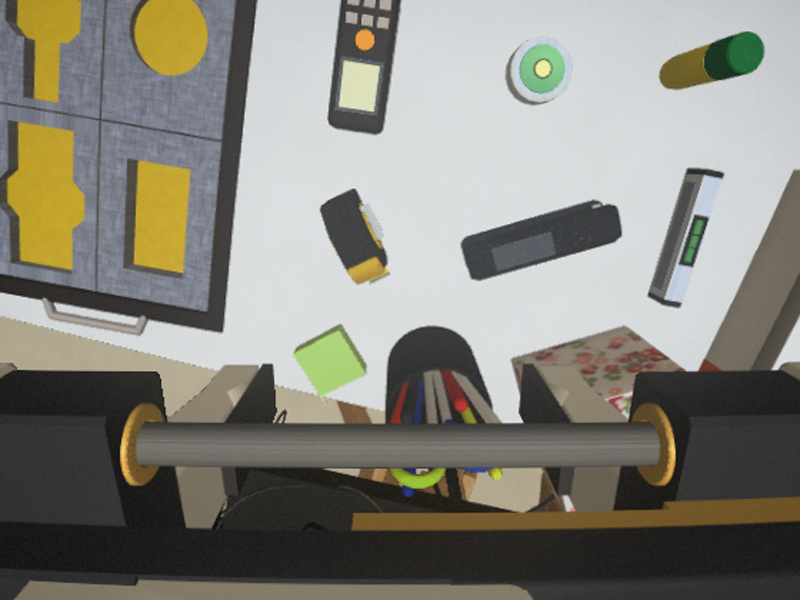

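w4 shows the tape's yellow end at (368,270) and its clip at (375,225), and the bar level free at (685,237) beside the white box. The meter's orange key is at (365,40) and the round level at (543,68). Next I'll measure the tape extents, bar, pockets and surroundings, with two-view triangulation as a check.

```bash
cat >> h.py <<'E'
_v,_u=np.mgrid[0:420,0:560]; PX=np.c_[_u.ravel(),_v.ravel()]
def L(f):
    z=np.load(f+".npz"); c=cam("wrist",z["T"]) if "T" in z else cam("top")
    P=cloud(c,PX,z["d"].ravel()).reshape(420,560,3); P[z["d"]==0]=np.nan
    return z["im"],P,c
def ymask(im): return cv2.inRange(cv2.cvtColor(im,cv2.COLOR_RGB2HSV),(20,120,90),(32,255,255))
E
python3 - <<'E'
from h import *
V={f:L(f) for f in ("w0","w3","w4","w5","top0")}
cs={}
for f in ("w0","w3"):
    im,P,c=V[f]; m=ymask(im); n,lab,st,ce=cv2.connectedComponentsWithStats(m)
    for k in range(1,n):
        if st[k,4]<300: continue
        q=P[lab==k]; z=np.nanmedian(q[:,2]); q=plane(c,np.argwhere(lab==k)[:,::-1],z)
        if not(.35<q[:,0].mean()<.66 and q[:,1].mean()<-.05): continue
        r=cv2.minAreaRect((q[:,:2]*1000).astype(np.float32)); print(f,ce[k].round(),"z",z.round(4),np.round(r[0],1),np.round(r[1],1),round(r[2],1))
# round level bull's-eye by two views, w1 & w3-type
def cen(f,x,y,rad,lo,hi):
    im,P,c=V[f]; m=(cv2.inRange(cv2.cvtColor(im,cv2.COLOR_RGB2HSV),lo,hi)>0)&(np.hypot(P[...,0]-x,P[...,1]-y)<rad)
    return np.argwhere(m)[:,::-1].mean(0)
for n,a in dict(round_green=(.473,.181,.04,(40,80,40),(85,255,255)),bar_green=(.602,.31,.06,(40,80,40),(90,255,255)),meter_orange=(.465,.04,.06,(5,150,150),(19,255,255))).items():
    for f,g in (("w3","w5"),("w4","w5")) if n!="bar_green" else (("w4","w5"),):
        try: print(n,f,g,meet(V[f][2],cen(f,*a),V[g][2],cen(g,*a)))
        except Exception as e: print(n,e)
for f in ("w4","w5"):
    P=V[f][1]; m=(abs(P[...,2]-.030)<.006)&(abs(P[...,0]-.602)<.075)&(P[...,1]>.25)&(P[...,1]<.345)
    q=P[m]; n,lab,st,ce=cv2.connectedComponentsWithStats(m.astype(np.uint8))
    for k in range(1,n):
        if st[k,4]>200: r=cv2.minAreaRect((P[lab==k][:,:2]*1000).astype(np.float32)); print(f,"bar",np.round(r[0],1),np.round(r[1],1),round(r[2],1),np.nanmedian(P[lab==k][:,2]).round(4))
e=np.array([np.cos(np.radians(24.3)),np.sin(np.radians(24.3))]); nn=np.array([-e[1],e[0]]); o=np.array([.6087,.0349])
for f in ("w3","w4","w5"):
    P=V[f][1]; im=V[f][0]; m=(np.hypot(P[...,0]-o[0],P[...,1]-o[1])<.06)&(P[...,2]>.006)
    q=P[m]; s=(q[:,:2]-o)@e*1000; t=(q[:,:2]-o)@nn*1000; z=q[:,2]*1000
    y=(ymask(im)>0)[m]
    print(f,"yellow s,t,z",[np.percentile(a[y&(abs(t)<15)],(2,50,98)).round(1) for a in (s,t,z)])
    for lo in range(5,75,10):
        k=(z>=lo)&(z<lo+10)
        if k.sum()>10: print("  z",lo,"s",np.percentile(s[k],(1,99)).round(1),"t",np.percentile(t[k],(1,99)).round(1))
im=V["w4"][0]; a=im[100:215,205:290]; b=im[95:225,440:525]
b=cv2.resize(b,(390,600),interpolation=cv2.INTER_CUBIC);a=cv2.resize(a,(400,600),interpolation=cv2.INTER_CUBIC)
cv2.imwrite("pics/crop.png",np.hstack([a,b])[:,:,::-1])
# heights around bar & tape
P=V["w4"][1]; q=P[(P[...,2]>.02)]; 
for nme,x,y in (("bar",.602,.30),("tape",.609,.035)):
    d=np.hypot(q[:,0]-x,q[:,1]-y); k=(d<.14); h,_,_=np.histogram2d(q[k,0],q[k,1],bins=[np.arange(x-.14,x+.14,.02),np.arange(y-.14,y+.14,.02)],weights=None)
    print(nme); print((h>5).astype(int))
E
```

```text
w0 [251. 144.] z 0.0162 [ 426.9 -209. ] [ 62.  132.2] 78.4
w0 [324. 159.] z 0.0204 [ 446.1 -109. ] [60.1 60.1] 46.7
w0 [234. 244.] z 0.0173 [ 573.1 -237. ] [ 78.  118.6] 79.6
w0 [302. 256.] z 0.0112 [ 593.7 -136.6] [51.6 88.3] 79.0
w3 [217.  31.] z 0.0162 [ 447.1 -213.9] [60.4 87.9] 78.7
w3 [305.  34.] z 0.0204 [ 445.4 -108.9] [60.1 61. ] 0.1
w3 [202. 141.] z 0.0172 [ 571.1 -237.3] [ 76.9 122.2] 79.0
w3 [281. 156.] z 0.0112 [ 590.5 -136.9] [53.5 94. ] 79.2
round_green w3 w5 (array([0.47230425, 0.1818883 , 0.02202568]), np.float64(0.00030146723034495245))
round_green w4 w5 (array([0.4723219 , 0.18189255, 0.02201838]), np.float64(0.00033851023641999966))
bar_green w4 w5 (array([0.60754027, 0.32163394, 0.030569  ]), np.float64(0.00026665696898609274))
meter_orange w3 w5 (array([0.4533205 , 0.04255023, 0.0284904 ]), np.float64(7.099536228079597e-05))
meter_orange w4 w5 (array([0.45336419, 0.04264559, 0.02868406]), np.float64(6.722301958628124e-05))
w4 bar [607.9 321.2] [ 20.1 120. ] 80.6 0.0297
w5 bar [607.6 321.2] [ 18.7 120.7] 80.1 0.0301
w3 yellow s,t,z [array([12. , 16.2, 25.6]), arr
[... 1247 characters left out ...]
 0 0 0 1 0]
 [1 1 1 1 1 0 0 1 1 0 0 0 1 0]
 [1 1 1 1 1 0 0 1 1 0 0 0 1 0]
 [1 1 0 0 0 0 0 1 1 0 0 1 1 0]
 [0 0 0 0 0 0 0 1 1 0 0 1 0 0]
 [0 0 0 0 0 0 0 1 0 0 0 1 0 0]
 [0 0 0 0 1 1 1 0 0 0 1 1 0 0]
 [0 0 1 1 1 0 0 0 0 0 1 1 0 0]
 [0 0 0 1 1 0 0 0 0 0 0 0 0 0]]
tape
[[0 0 0 0 0 0 1 1 1 0 0 0 0 0]
 [0 0 1 0 0 1 1 1 1 0 0 0 0 0]
 [0 1 1 0 0 1 1 1 1 0 0 0 0 0]
 [1 1 1 0 0 0 0 0 0 0 0 0 0 0]
 [1 1 1 0 0 0 1 0 0 0 0 0 0 0]
 [1 1 0 0 1 1 1 1 1 1 1 1 1 0]
 [1 1 0 0 0 1 1 1 1 1 1 1 1 1]
 [1 1 0 0 0 1 1 1 1 0 1 1 1 1]
 [1 1 0 0 0 0 1 1 0 0 1 1 1 1]
 [1 1 0 0 0 0 0 0 0 0 0 0 0 0]
 [1 0 0 0 0 0 0 0 0 0 0 0 0 0]
 [0 0 0 0 1 1 1 0 1 1 1 1 0 0]
 [0 0 0 1 1 1 1 0 1 1 1 0 0 0]
 [0 0 0 0 1 1 1 0 1 1 1 0 0 0]]
```

View pics/crop.png

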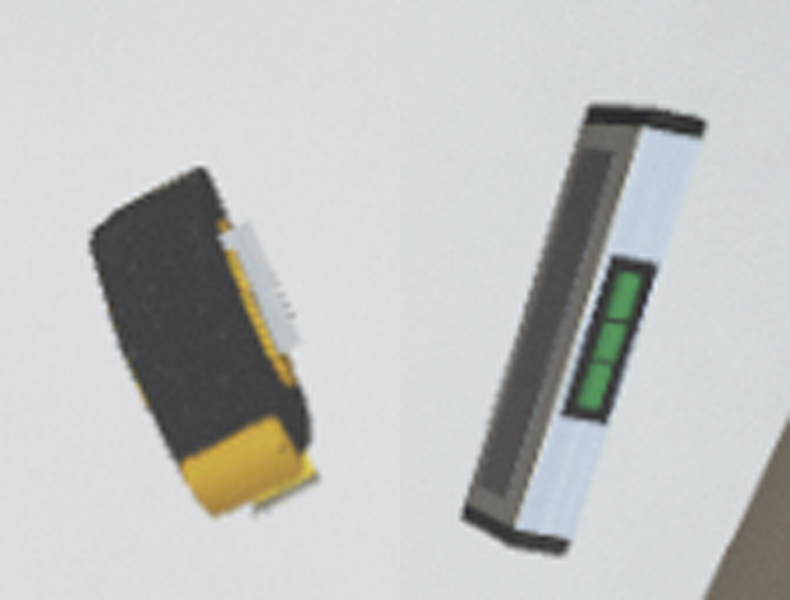

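The crop confirms both targets: the tape's hook is at the lower right (285,490) and its clip on the right flank (260,285), so its origin is at s≈0, t≈0 of my frame. The silver bar with the green vial is the bar level. Measured floors (11.2, 17.2, 16.2 and 20.4 mm) and pocket sizes agree with the text, and tray x runs at −10.9°. Next is a clearance and IK check for each grasp.

```bash
cat >> h.py <<'E'
TRAY=-10.9
def rot(a,v): a=np.radians(a); return np.array([[np.cos(a),-np.sin(a)],[np.sin(a),np.cos(a)]])@np.asarray(v)
# origin xy, long-axis angle, grasp offset (long,cross), closing angle rel. to long axis, tip height over base, opening (m), pocket xy, floor z
J=dict(
 meter=dict(o=(.4653,.0405),a=-8.6,g=(0,0),k=90,h=.0145,w=.070,p=(.5716,-.2372),f=.0172),
 bar  =dict(o=(.6078,.3212),a=-9.6,g=(0,0),k=90,h=.0155,w=.045,p=(.4266,-.2091),f=.0162),
 round=dict(o=(.4724,.1815),a=0,g=(0,0),k=45,h=.0112,w=.072,p=(.4457,-.1090),f=.0204),
 tape =dict(o=(.6087,.0349),a=24.3,g=(-.006,-.003),k=90,h=.028,w=.066,p=(.5908,-.1369),f=.0112))
def poses(n,flip=0):
    j=J[n]; a2=TRAY
    if n=="round": a2=j.get("a2",-45+TRAY)   # closing along tray x
    G=np.r_[np.array(j["o"])+rot(j["a"],j["g"]),j["h"]]; P=np.r_[np.array(j["p"])+rot(a2,j["g"]),j["f"]+j["h"]]
    return G,down(j["a"]+j["k"]+flip),P,down(a2+j["k"]+flip)
E
python3 - <<'E'
from h import *
Q=np.vstack([L(f)[1].reshape(-1,3) for f in ("w0","w1","w4","w5")]+[L("top0")[1].reshape(-1,3)]); Q=Q[np.isfinite(Q).all(1)&(Q[:,2]<.19)]
for n in J:
    for fl in (0,180):
        G,R,P,S=poses(n,fl); up=[0,0,.18]
        print(n,fl,[None if q is None else np.round(q).astype(int).tolist() for q in (robot.ik(p,r) for p,r in ((G+up,R),(G,R),(P+up,S),(P,S)))])
    for nm,G,R in (("pick",G,R),("place",P,S)):
        q=(Q-G)@R  # tool coords
        w=J[n]["w"]/2
        hgt=Q[:,2]-G[2]
        def far(m,t): k=q[m]; return len(k), (k.min(0).round(3),k.max(0).round(3),Q[m,2].max().round(3)) if len(k)>5 else ""
        print("  ",nm,"body",far((abs(q[:,0])<.048)&(abs(q[:,1])<.107)&(hgt>.060),0))
        for s in (1,-1): print("     finger",s,far((abs(q[:,0])<.015)&(s*q[:,1]>w-.002)&(s*q[:,1]<w+.026)&(hgt>-.002),0))
E
```

```text
meter 0 [[29, 1, -24, 0, -65, -128], [29, 13, -38, 0, -39, -128], [-4, 15, -5, 0, -70, -96], [-4, 24, -18, 0, -48, -96]]
meter 180 [[29, 1, -24, 0, -65, 52], [29, 13, -38, 0, -39, 52], [-4, 15, -5, 0, -70, 84], [-4, 24, -18, 0, -48, 84]]
   pick body (0, '')
     finger 1 (0, '')
     finger -1 (0, '')
   place body (0, '')
     finger 1 (501, (array([-0.015,  0.034, -0.005]), array([0.015, 0.061, 0.002]), np.float64(0.037)))
     finger -1 (314, (array([-0.015, -0.061, -0.003]), array([ 0.015, -0.037,  0.002]), np.float64(0.034)))
bar 0 [[44, 22, 2, 0, -71, -144], [44, 30, -9, 0, -51, -144], [-2, 1, -22, 0, -67, -99], [-2, 12, -36, 0, -42, -99]]
bar 180 [[44, 22, 2, 0, -71, 36], [44, 30, -9, 0, -51, 36], [-2, 1, -22, 0, -67, 81], [-2, 12, -36, 0, -42, 81]]
   pick body (2571, (array([-0.048, -0.107, -0.07 ]), array([ 0.048, -0.074, -0.06 ]), np.float64(0.085)))
     finger 1 (0, '')
     finger -1 (0, '')
   place body (0, '')
     finger 1 (290, (array([-0.015,  0.027, -0.001]), array([0.015, 0.048, 0.002]), np.float64(0.033)))
     finger -1 (373, (array([-0.015, -0.048, -0.001]),
[... 213 characters left out ...]
, -22], [11, 11, -38, 0, -41, -22]]
   pick body (0, '')
     finger 1 (0, '')
     finger -1 (0, '')
   place body (0, '')
     finger 1 (315, (array([-0.015,  0.034, -0.001]), array([0.015, 0.062, 0.002]), np.float64(0.033)))
     finger -1 (595, (array([-0.015, -0.062, -0.002]), array([ 0.015, -0.034,  0.002]), np.float64(0.034)))
tape 0 [[21, 14, -7, 0, -69, -87], [21, 23, -20, 0, -47, -87], [5, 13, -7, 0, -70, -106], [5, 22, -20, 0, -48, -106]]
tape 180 [[21, 14, -7, 0, -69, 93], [21, 23, -20, 0, -47, 93], [5, 13, -7, 0, -70, 74], [5, 22, -20, 0, -48, 74]]
   pick body (0, '')
     finger 1 (0, '')
     finger -1 (0, '')
   place body (0, '')
     finger 1 (0, '')
     finger -1 (0, '')
```

```bash
cat >> h.py <<'E'
J["bar"]["h"]=.0225
def st(m): print(m,"t",round(robot.read_t(),1),"z",round(robot.read_position()[2],4),"w_mm",round(robot.read_grip_width()*88,1),"ff",round(float(np.max(robot.read_finger_force())),1),"F",np.round(robot.read_force(),1))
def pick(n,fl=180):
    G,R,P,S=poses(n,fl); up=np.array([0,0,.17])
    robot.goto(G+up,R); robot.move_gripper(J[n]["w"]/.088)
    robot.servo_line(G+[0,0,.02],speed=.15); robot.servo_line(G,speed=.04); st("down")
    robot.move_gripper(0); st("grip"); robot.servo_line(G+[0,0,.03],speed=.05); robot.servo_line(G+up,speed=.2); st("lift")
def place(n,rel,fl=180,dz=.0008):
    G,R,P,S=poses(n,fl); up=np.array([0,0,.17])
    robot.goto(P+up,S); st("over"); robot.servo_line(P+[0,0,.03],speed=.15); robot.servo_line(P+[0,0,dz],speed=.025); robot.dwell(.2); st("set")
    robot.move_gripper(rel/.088); st("open"); robot.servo_line(P+[0,0,.03],speed=.05); robot.servo_line(P+up,speed=.25)
E
python3 - <<'E'
from h import *
pick("meter")
T=tool(); im,d=robot.grab_frame("wrist"); np.savez("m1.npz",im=im,d=d,T=T)
cv2.imwrite("pics/m1.png",cv2.resize(im[:,:,::-1],(800,600)))
E
```

```text
down t 12.6 z 0.0144 w_mm 69.9 ff 0.0 F [-0.   0.1 -0.7]
grip t 13.8 z 0.0145 w_mm 0.5 ff 0.0 F [ 0.  -0.4 -0.1]
lift t 15.4 z 0.1832 w_mm 0.5 ff 0.0 F [-0.1 -0.2 -0.3]
```

View pics/m1.png

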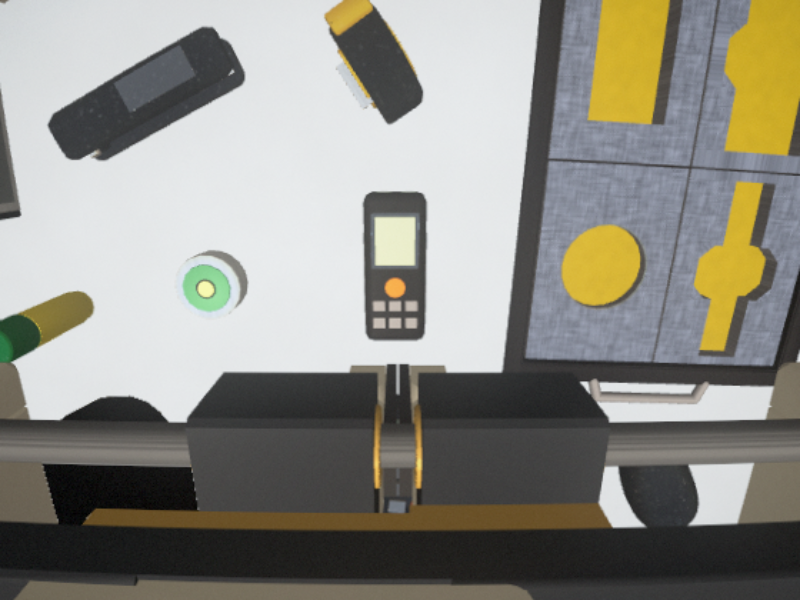

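The gripper shut fully with no contact, and the meter still stands at (395,265). I'll check where the fingertips really are, using the depth in the tool frame, and whether the meter moved.

```bash
python3 - <<'E'
from h import *
for f in ("w0","w4","m1"):
    z=np.load(f+".npz"); T=z["T"]; im,P,c=L(f); q=(P-T[:3,3])@T[:3,:3]
    m=(q[...,2]<.06)&(abs(q[...,0])<.06)&(abs(q[...,1])<.1)
    k=q[m]*1000
    print(f,m.sum(), k.min(0).round(),k.max(0).round())
    for lo in range(-70,60,8):
        s=(k[:,2]>=lo)&(k[:,2]<lo+8)
        if s.sum()>5: print("  z",lo,s.sum(),"x",np.percentile(k[s,0],(1,99)).round(),"y+",k[s&(k[:,1]>0),1].min(initial=999).round(1),k[:,1][s].max().round(1),"y-",k[s&(k[:,1]<0),1].max(initial=-999).round(1),k[:,1][s].min().round(1))
P=L("m1")[1]; m=(np.hypot(P[...,0]-.465,P[...,1]-.04)<.075)&(abs(P[...,2]-.028)<.006); q=P[m]
r=cv2.minAreaRect((q[:,:2]*1000).astype(np.float32)); print("meter",r,np.median(q[:,2]))
E
```

```text
w0 74036 [ -11.  -81. -145.] [ 40.  84. -31.]
  z -70 979 x [-8. 12.] y+ 44.2 63.0 y- -42.6 -61.6
  z -62 828 x [ 2. 12.] y+ 44.4 62.4 y- -42.7 -60.2
  z -54 942 x [-3. 12.] y+ 44.4 60.7 y- -42.8 -58.9
  z -46 799 x [-8. 12.] y+ 44.4 60.9 y- -42.7 -58.6
  z -38 387 x [-9. 12.] y+ 44.4 60.1 y- -42.5 -58.2
w4 74034 [ -11.  -81. -145.] [ 40.  84. -31.]
  z -70 986 x [-8. 12.] y+ 44.4 63.5 y- -42.5 -61.3
  z -62 820 x [ 2. 12.] y+ 44.4 61.8 y- -42.7 -60.6
  z -54 936 x [-3. 12.] y+ 44.3 60.8 y- -42.7 -58.7
  z -46 822 x [-8. 12.] y+ 44.4 61.0 y- -42.6 -58.8
  z -38 364 x [-9. 12.] y+ 44.4 60.4 y- -42.8 -58.4
m1 72893 [ -10.  -82. -145.] [ 40.  84. -31.]
  z -70 191 x [ 9. 12.] y+ 0.0 6.7 y- -0.3 -4.5
  z -62 141 x [ 9. 11.] y+ 0.0 4.8 y- -0.0 -4.8
  z -54 299 x [ 4. 12.] y+ 0.4 7.2 y- -0.0 -5.1
  z -46 352 x [ 9. 12.] y+ 0.4 17.2 y- -0.0 -14.8
  z -38 125 x [10. 12.] y+ 0.4 16.8 y- -0.1 -14.7
meter ((466.0708312988281, 40.33897399902344), (44.988250732421875, 107.94490814208984), 81.49930572509766) 0.028329844516008118
```

The depth in the tool frame shows the real fingertips about 31 mm short of the reported TCP, in all three views. The black corner at (265,365) in w0 agrees, and so does the empty grasp, while the desk still reads z≈0. So I'll fold a 31 mm tip offset into the poses, and check where the gripper body starts before regrasping.

```bash
sed -i 's/    return G,down(j\["a"\]+j\["k"\]+flip)/    G[2]-=TIP; P[2]-=TIP\n&/; s/^TRAY=/TIP=.031\nTRAY=/' h.py; sed -i 's/o=(.4653,.0405),a=-8.6/o=(.4656,.0405),a=-8.5/' h.py
python3 - <<'E'
from h import *
z=np.load("m1.npz"); T=z["T"]; q=(L("m1")[1]-T[:3,3])@T[:3,:3]*1000
k=q[(abs(q[...,0])<60)&(abs(q[...,1])<100)&(q[...,2]<60)]
for a,b in ((0,10),(10,20),(20,40),(40,60),(60,80),(80,100)): s=(abs(k[:,1])>=a)&(abs(k[:,1])<b); print(a,b,"max z",k[s,2].max(initial=-999).round(1), np.percentile(k[s,2],99.5).round(1))
print(robot.read_t())
pick("meter")
E
```

```text
0 10 max z -31.2 -37.0
10 20 max z -36.0 -39.6
20 40 max z -100.8 -103.4
40 60 max z -109.1 -110.2
60 80 max z -97.9 -98.5
80 100 max z -97.1 -97.8
15.4583
down t 18.7 z -0.0167 w_mm 70.0 ff 0.0 F [-0.3  0.   0.5]
grip t 19.3 z -0.0164 w_mm 44.5 ff 30.0 F [0.2 0.5 0.8]
lift t 20.9 z 0.1523 w_mm 45.0 ff 30.0 F [-0.7 -0.1 -2.4]
```

The regrasp held: 45 mm width, 30 N, and the body starts 66 mm behind the real tip as specified. Now placing the meter.

```bash
python3 - <<'E'
from h import *
place("meter",.054)
pick("round")
E
```

```text
over t 22.0 z 0.1701 w_mm 44.9 ff 30.0 F [-0.5  1.1 -0.2]
set t 24.6 z 0.0017 w_mm 45.1 ff 30.0 F [-0.2  0.5 -2.1]
open t 25.1 z 0.0016 w_mm 54.0 ff 0.0 F [0.8 0.2 0.3]
down t 30.4 z -0.02 w_mm 72.1 ff 0.0 F [ 0.1 -0.1  0.2]
grip t 31.0 z -0.0197 w_mm 49.0 ff 30.0 F [-0.2  0.2  1.9]
lift t 32.6 z 0.1489 w_mm 48.6 ff 30.0 F [-0.1 -0.9 -1.3]
```

```bash
python3 - <<'E'
from h import *
place("round",.060)
T=tool(); robot.goto([.56,-.12,.26],down(90)); robot.dwell(.2); T=tool(); im,d=robot.grab_frame("wrist"); np.savez("r1.npz",im=im,d=d,T=T)
cv2.imwrite("pics/r1.png",cv2.resize(im[:,:,::-1],(800,600)))
P=L("r1")[1]
for n,zt in (("meter",.045),("round",.043)):
    p=J[n]["p"]; m=(np.hypot(P[...,0]-p[0],P[...,1]-p[1])<.08)&(abs(P[...,2]-zt)<.007); q=P[m]
    print(n,np.median(q[:,2]).round(4),cv2.minAreaRect((q[:,:2]*1000).astype(np.float32)))
pick("bar")
E
```

```text
over t 33.7 z 0.1702 w_mm 49.0 ff 30.0 F [-0.2 -0.8 -1. ]
set t 36.3 z 0.0015 w_mm 49.0 ff 30.0 F [ 0.1 -0.2 -0.2]
open t 36.8 z 0.0014 w_mm 59.6 ff 0.0 F [1.6 0.3 0.2]
meter 0.0453 ((570.9869384765625, -238.02523803710938), (46.24042892456055, 110.33488464355469), 79.1929931640625)
round 0.0432 ((446.30841064453125, -109.007080078125), (48.20797348022461, 47.432029724121094), 0.5504167079925537)
down t 44.0 z -0.0087 w_mm 45.0 ff 0.0 F [-0.1  0.4 -0. ]
grip t 44.6 z -0.0083 w_mm 17.5 ff 29.9 F [0.8 1.  0.4]
lift t 46.2 z 0.1599 w_mm 17.3 ff 29.9 F [-0.8 -0.4 -1.1]
```

View pics/r1.png

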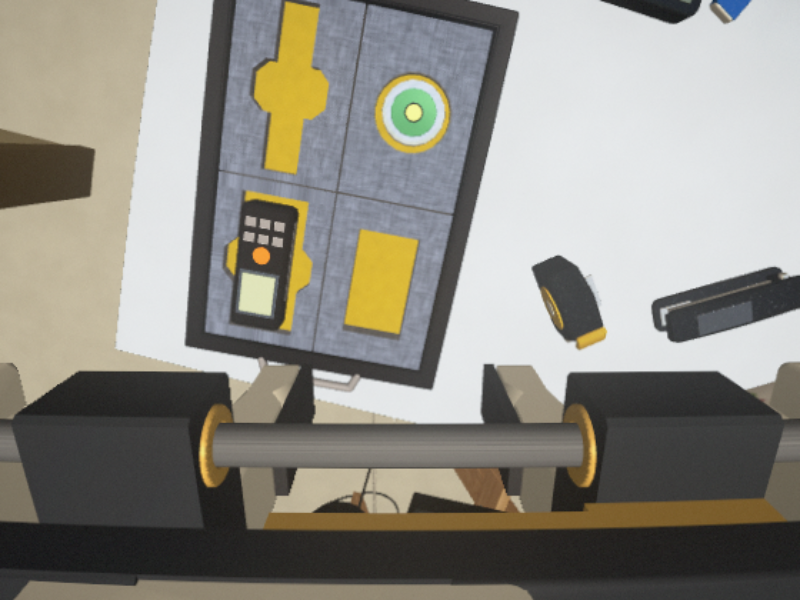

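r1 shows the round level central in its pocket (413,113) and the meter seated in its own (267,265). Measured tops of 45.3 and 43.2 mm give bases on the pocket floors, within 1–2 mm of centre. The bar level is held at 17.4 mm width, so I'll place it and fetch the tape.

```bash
python3 - <<'E'
from h import *
place("bar",.027)
robot.goto([.55,-.05,.24],down(90)); robot.dwell(.2); T=tool(); im,d=robot.grab_frame("wrist"); np.savez("b1.npz",im=im,d=d,T=T)
P=L("b1")[1]; p=J["bar"]["p"]; m=(np.hypot(P[...,0]-p[0],P[...,1]-p[1])<.07)&(abs(P[...,2]-.046)<.007); q=P[m]
print("bar",np.median(q[:,2]).round(4),cv2.minAreaRect((q[:,:2]*1000).astype(np.float32)))
m=(np.hypot(P[...,0]-.6087,P[...,1]-.0349)<.05)&(abs(P[...,2]-.065)<.008); q=P[m]
print("tape",np.median(q[:,2]).round(4),cv2.minAreaRect((q[:,:2]*1000).astype(np.float32)))
pick("tape")
E
```

```text
over t 48.2 z 0.1777 w_mm 17.9 ff 29.9 F [ 0.2  0.2 -1.8]
set t 50.8 z 0.0086 w_mm 17.9 ff 29.9 F [-0.   0.1 -1.7]
open t 51.2 z 0.0086 w_mm 26.9 ff 0.0 F [-0.  -0.2 -1. ]
bar 0.0463 ((426.3123779296875, -208.43003845214844), (19.728517532348633, 120.38525390625), 78.9024658203125)
tape 0.0636 ((608.549072265625, 33.85243606567383), (57.78208541870117, 30.235164642333984), 25.142295837402344)
down t 61.2 z -0.0032 w_mm 66.0 ff 0.0 F [ 0.1 -0.   0.2]
grip t 61.9 z -0.0028 w_mm 30.3 ff 29.9 F [-2.   2.5  1.3]
lift t 63.5 z 0.1655 w_mm 29.9 ff 29.8 F [-0.3  0.7 -2.8]
```

```bash
python3 - <<'E'
from h import *
place("tape",.044)
robot.goto([.64,-.13,.26],down(90)); robot.dwell(.3); T=tool(); im,d=robot.grab_frame("wrist"); np.savez("f1.npz",im=im,d=d,T=T)
cv2.imwrite("pics/f1.png",cv2.resize(im[:,:,::-1],(800,600)))
P=L("f1")[1]; o=np.array(J["tape"]["p"]); m=(np.hypot(P[...,0]-o[0],P[...,1]-o[1])<.05)&(P[...,2]>.034); q=P[m]
for k,a in ((0,"s"),(90,"t")):
    e=rot(TRAY+k,[1,0]); print(a,np.percentile((q[:,:2]-o)@e*1000,(1,99)).round(1))
t=q[abs(q[:,2]-.076)<.009]; print("top",np.percentile(q[:,2],(99)),np.median(t[:,2]).round(4),cv2.minAreaRect((t[:,:2]*1000).astype(np.float32)),robot.read_t())
E
```

```text
over t 64.2 z 0.1768 w_mm 29.7 ff 29.8 F [-0.5 -0.4 -2.9]
set t 66.8 z 0.0092 w_mm 29.9 ff 29.8 F [ 0.7 -0.3 -2. ]
open t 67.3 z 0.0091 w_mm 43.9 ff 0.0 F [-0.6 -0.2 -0.4]
s [-19.8  43.3]
t [-42.6  47.8]
top 0.403050447854579 0.0747 ((589.61376953125, -139.63072204589844), (30.054542541503906, 60.04011535644531), 79.3562240600586) 71.625
```

View pics/f1.png

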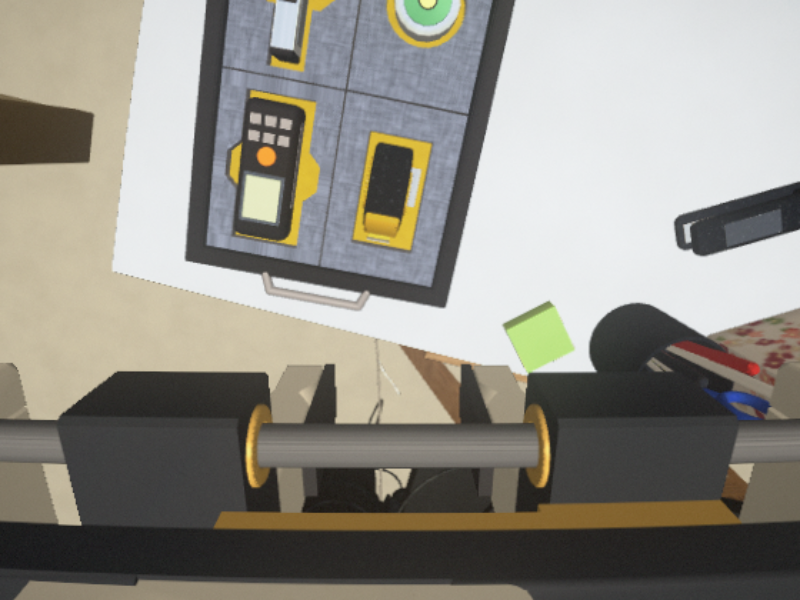

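f1 shows the tape upright in its pocket (390,190), with its top 11 mm higher than it stood on the desk, so it is on the floor and aligned. The meter, bar level and round level are seated too, and nothing is touching the robot.

```bash
python3 -c "
from rig import robot
print(robot.job_done(),robot.read_t())"
```

```text
the job is handed in; nothing more can be done
the job is handed in; nothing more can be done
```

I set all four measuring tools upright on the floors of their own pockets and handed the job in at about 72 s; the verdict was not shown, and I did not re-measure the stapler and glue stick, though no move was planned near them.

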